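# Roll the sample canister off the record sheet onto the absorbent pad

## Task

A courier's transport canister has been left lying on the record sheet and may be damp, so it must not be picked up. With the fingertips on top of it, roll it across the bench mat onto the absorbent pad next to the sheet and leave it there, at rest and lying wholly on the pad. Do not take hold of it or shove it along by its side, do not lift it or tip it up, and leave everything else on the mat where it stands.

Things in the scene. Friction and masses are not known exactly. Their poses are not given: they have to be found in the camera images.
- canister: Closed plastic cylinder lying on its side on the record sheet: 42 mm diameter, 126 mm long, about 120 g, grey wall, blank label, fluted white cap of the same diameter at one end. Origin at its centre, on its axis, 21 mm above the mat when it lies; own x runs along it towards the cap; own z is up at the start and turns as it rolls. Some rolling drag: let go at 0.1 m/s it rolls on about 1 cm.
- canister_cap_end (a point): Centre of the canister's cap end face, on its axis.
- canister_foot_end (a point): Centre of the canister's other end face, on its axis.
- pad: The absorbent pad: a quilted pale tissue strip with a narrow grey-blue edge, 260 mm by 100 mm, paper-thin, stuck to the mat beside the record sheet (to its left or to its right). Origin at its centre on the mat's top; its own x axis runs along its 260 mm length, its own y axis across its 100 mm width.
- sheet: The record sheet: a white ruled paper form, 210 mm (its own x) by 148 mm (its own y), paper-thin, fixed to the mat. Origin at its centre on the mat's top.
- mat: The dark bench mat all this lies on, 440 mm (its own x, away from the robot) by 620 mm (its own y), 3 mm thick, fixed; its top is 3 mm above the work surface. Origin at the centre of its underside.
- twin: Another canister of the same make that stands upright near one short end of the mat: leave alone. Origin at its centre, 63 mm above the mat; 126 mm tall.
- pot: Specimen pot with a screw lid, 49 mm diameter, 57 mm tall, near the other short end of the mat: leave alone. Origin at the centre of its underside.
- dropper: Small dropping bottle, 27 mm diameter, 78 mm tall, by the mat's far long edge: leave alone. Origin at the centre of its underside.
- mailer: Flat plastic slide mailer, 36 mm by 87 mm, 18 mm high, by the mat's far long edge: leave alone. Origin at the centre of its underside.
- pen: Pen with a clip, 12 mm thick and 145 mm long, lying by the mat's near long edge: leave alone. Origin under its middle.
Things that resemble listed ones, but are neither listed nor needed, are in the scene too. What is shaped like the canister but blue or red is not meant.

How it is judged (in metres and radians):
On the way:
1. the canister has rolled right over, underside up, and not merely slid (angle between canister's own z axis and vertical above 2.4 rad), for 0.05 s.
At the end, for the whole second after the job is handed in: The canister lies at rest on its side with the whole of it over the pad: both ends of its axis within 30 mm of the pad's long centre line and within 132 mm of its short one. It got there by rolling (it turned right over on the way) (y of canister_cap_end in the frame of pad between -0.03 and 0.03 m and y of canister_foot_end in the frame of pad between -0.03 and 0.03 m and x of canister_cap_end in the frame of pad between -0.132 and 0.132 m and x of canister_foot_end in the frame of pad between -0.132 and 0.132 m and height (world z) of canister between 0.02 and 0.028 m and linear speed of canister below 0.01 m/s and angular speed of canister below 0.4 rad/s); the robot touches nothing.
It fails at once if the canister is lifted off the mat (height (world z) of canister above 0.031 m).
It fails at once if the canister is tipped up on an end (angle between canister's own x axis and vertical below 1.42 rad or angle between canister's own x axis and vertical above 1.72 rad).
It fails at once if the fingers reach down beside the canister and touch it there (gripping it or shoving its side) instead of working on its top (contact force between the fingers and canister above 0.5 N and height (world z) of the grasp point below 0.048 m).
It fails at once if the standing canister, the pot, the dropping bottle, the slide mailer or the pen is moved (more than 15 mm) (distance of any of twin, pot, dropper, mailer, pen from where it was at the start of the episode above 0.015 m).
It also fails if it takes over 72 s, if anything falls off the work surface, if the arm or the gripper's body presses on something with over 40 N, if the wrist force passes 120 N, or if a joint passes its speed limit or range.

## Robot

A 6-joint arm with a two-finger parallel gripper is mounted at the origin on the work surface. World frame = base frame: x ahead of the robot, y to its left, z up, the work surface at z = 0. Lengths are in m, angles in degrees, forces in N, time in s.
With the tool pointing down it reaches from about 0.35 to 0.875 m from the base axis. Payload 4.2 kg.
Tool frame: the origin (TCP) lies midway between the tips of the shut fingers; the grasp point (between the pads) lies 19 mm behind it; z points along the fingers, y is the direction in which the jaws open and shut (so a half turn about z gives the same grasp; the last joint's range is limited). The gripper opens to 87 mm and grips with 3 to 60 N. Pads are 19 mm wide; open, the fingers measure 117 mm over their backs; the gripper's body (75 mm by 190 mm) begins 51 mm behind the grasp point.
Start: joints at [80.879, 22.042, 0.453, 0, -68.411, -14.817], TCP at [0.254, 0.571, 0.191] pointing down, gripper open.
Joint ranges: [-179.83, 179.83], [-69.29, 118.12], [-61.27, 80.66], [-181.25, 117.63], [-171.15, -9.14], [-177.46, 177.46]. Speed limits (degrees/s): [159.86, 159.86, 180, 180, 180, 180].

## Interface

Orientations are given as a 3x3 rotation matrix whose columns are the frame's x, y, z axes.
In Python, from station import r gives the robot as it stands.
- The arm moves only by the tool servo_tool, never from a script. Its arguments are lists of equal length, an entry for each row: "slide": the shift along the world's x, y, z in units of 60 mm (1.0 is 60 mm), a list of three; "twist": the turn, a rotation vector about the world's x, y, z in units of 6 degrees (1.0 is 6 degrees), a list of three; "gripper": the closure, from 0 (fully open) to 1 (shut). In form: {"slide": [[x, y, z], ...], "twist": [[wx, wy, wz], ...], "gripper": [gripper, ...]}. A call has 1 to 12 rows; each row shifts and turns the commanded pose from where the row before left it; what a row does not reach is not made up. A row lasts 1/8 s, in which the tool goes at most 62.5 mm and 10.7 degrees, less where a joint would pass 70% of its speed; a pose out of reach is approached as far as the arm can. A call is refused whole if a number of a shift passes 1 or a number of a turn 1, either way. A call with a gripper value outside its range is refused whole. The fingers move at their own pace and stop on an object; the grip force is fixed at half the most. Time passes only in rows, so rows that do not move let the fingers close. It gives the time, the measured TCP pose, the force and the opening at its end, in the units of the state.
- r.sense(): the state, without advancing time (a new reading comes with each control period).
- r.capture(name): name is "scene" or "top"; returns a dict with "image" (420x560x3 uint8, blue, green, red), "intrinsics" (3x3 intrinsics, pixels), "R" (3x3) and "t" (3): a world point X has camera coordinates R X + t. Camera axes: x right, y down, z forward; pixel columns grow to the right and rows downward; lengths in m; the calibration is good to about 2 mm. A picture is of the moment at which its call begins. There is no depth.
- r.finish_job(): hands the job in, once; it reports no verdict.
The state is a dict: "time_s": time; "joints": joint angles; "joint_velocities": joint speeds; "effort": joint torques, N m; "tcp_pos": TCP position; "ee_rot": TCP orientation; "wrist_force": force on the tool from outside, world axes, zero at the start; "moment": the same for the moment, N m; "gripper_width": opening from 0.0 (shut) to 1.0 (fully open).
Only numpy, scipy, OpenCV 4.12 (cv2) and the standard library are available. Lean on these libraries where they do the work, as an engineer would, in place of code of your own. Each camera call takes 0.05 s, during which the arm holds its last target.

## Working session

There is one attempt and no reset: what is moved stays moved. The work goes in short steps, Python scripts to look and compute and a tool call to move; the robot and the scene stay as the last step left them, time stands still between calls to the robot, and variables do not carry over. Pictures are saved under pics/ and viewed, and the job is handed in when it is done.

Besides the shell and the picture viewer there is one more tool, called after ">>>" by a JSON object that holds its "method" and its "body", one argument or row to a line. servo_tool: Moves the arm, as the interface text tells. Its arguments: {"type":"object","properties":{"slide":{"type":"array","items":{"type":"array","items":{"type":"number"}}},"twist":{"type":"array","items":{"type":"array","items":{"type":"number"}}},"gripper":{"type":"array","items":{"type":"number"}}},"required":["slide","twist","gripper"]}

```bash
mkdir -p pics; ls
python3 - <<'E'
from station import r
import cv2,pickle
d={}
for n in("scene","top"):
    c=r.capture(n);d[n]=c;cv2.imwrite(f"pics/{n}0.png",c["image"]);print(n,c["intrinsics"],c["R"],c["t"])
pickle.dump(d,open("c0.pkl","wb"))
print(r.sense())
E
```

```text
pics
scene [[383.3932209    0.         280.58810295]
 [  0.         383.3932209  211.98412895]
 [  0.           0.           1.        ]] [[-0.58586424  0.81039393  0.00497677]
 [ 0.57796798  0.42212379 -0.69840141]
 [-0.56808108 -0.40629199 -0.71568897]] [ 0.35933253 -0.25319449  1.18602884]
top [[463.9109804    0.         279.42281589]
 [  0.         463.9109804  209.09630516]
 [  0.           0.           1.        ]] [[ 0.0092581  -0.99978825 -0.01837788]
 [-0.99704424 -0.00782777 -0.07642973]
 [ 0.07626969  0.01903116 -0.99690559]] [-0.07088125  0.53400894  1.11163856]
{'time_s': 0.1, 'joints': array([ 8.08796078e+01,  2.20881680e+01,  3.88359307e-01, -2.46144453e-02,
       -6.84116885e+01, -1.48149073e+01]), 'joint_velocities': array([ 0.00762585, -0.10081362,  0.06283439,  0.06068526,  0.11167222,
       -0.00578989]), 'effort': array([ 5.33960138e-04, -3.91686916e+01,  1.87937361e+01,  4.23193440e+00,
        1.35072196e-02, -6.88811338e-05]), 'tcp_pos': array([0.25332984, 0.5707058 , 0.18965691]), 'ee_rot': array([[ 9.13939919e-01, -4.05848901e-01, -7.02870006e-04],
       [-4.05849494e-01, -9.13938037e-01, -1.85803908e-03],
       [ 1.11703482e-04,  1.98339552e-03, -9.99998027e-01]]), 'wrist_force': array([-0.86230685, -0.19964788,  0.4620108 ]), 'moment': array([ 0.03032042, -0.03415789, -0.05292548]), 'gripper_width': 0.9987559354940754}
```

View pics/scene0.png

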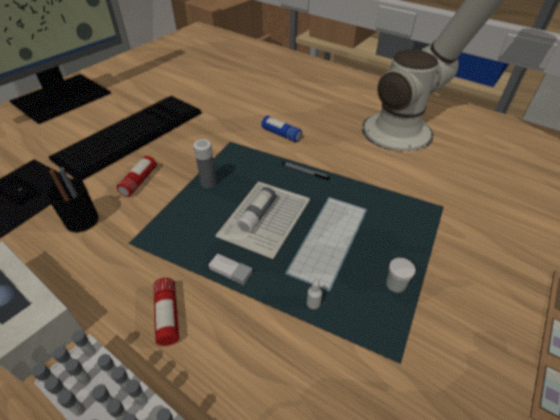

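View pics/top0.png

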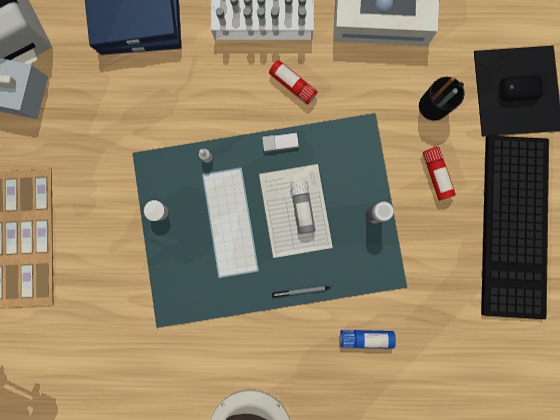

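The top view shows the pad (centre about 231,223) to the +y side of the sheet, and the canister at about (303,209) with its cap at the far end. The pot is at (155,211), the twin at (381,212), the dropper at (205,155) and the pen at (300,292). Next I'll measure their positions.

```bash
cat > h.py <<'E'
import numpy as np,cv2,pickle
def ray(c,uv,z):
    uv=np.atleast_2d(np.array(uv,float))
    K,R,t=[np.array(c[k]) for k in("intrinsics","R","t")]
    d=np.c_[uv,np.ones(len(uv))]@np.linalg.inv(K).T@R
    o=-R.T@t
    return o+d*((z-o[2])/d[:,2])[:,None]
def proj(c,X):
    p=np.atleast_2d(X)@np.array(c["R"]).T+c["t"];p=p@np.array(c["intrinsics"]).T
    return p[:,:2]/p[:,2:]
E
python3 - <<'E'
from h import *
d=pickle.load(open("c0.pkl","rb"))
c=d["top"];im=c["image"]
cv2.imwrite("pics/topz.png",cv2.resize(im[130:310,135:335],None,fx=3.2,fy=3.2,interpolation=cv2.INTER_CUBIC))
cv2.imwrite("pics/canz.png",cv2.resize(im[165:255,255:345],None,fx=6.5,fy=6.5,interpolation=cv2.INTER_CUBIC))
s=d["scene"]["image"]
cv2.imwrite("pics/scz.png",cv2.resize(s[160:300,200:380],None,fx=4.2,fy=4.2,interpolation=cv2.INTER_CUBIC))
m=(im.min(2)>110).astype(np.uint8)*255
mm=np.zeros_like(m);mm[160:285,195:265]=m[160:285,195:265]
mm=cv2.morphologyEx(mm,cv2.MORPH_CLOSE,np.ones((5,5)))
cs,_=cv2.findContours(mm,0,2);k=max(cs,key=cv2.contourArea)
q=cv2.boxPoints(cv2.minAreaRect(k));X=ray(c,q,.003)
print(q,X,[np.linalg.norm(X[i]-X[i-1]) for i in range(4)],X.mean(0))
mm=np.zeros_like(m);mm[160:265,255:340]=m[160:265,255:340]
mm=cv2.morphologyEx(mm,cv2.MORPH_CLOSE,np.ones((5,5)))
cs,_=cv2.findContours(mm,0,2);k=max(cs,key=cv2.contourArea)
q=cv2.boxPoints(cv2.minAreaRect(k));X=ray(c,q,.003)
print("sheet",X,[np.linalg.norm(X[i]-X[i-1]) for i in range(4)],X.mean(0))
E
```

```text
[[200.94595 173.67567]
 [240.83783 167.02702]
 [258.1081  270.64862]
 [218.21622 277.2973 ]] [[ 0.6230631   0.13086269  0.003     ]
 [ 0.64044772  0.03132175  0.003     ]
 [ 0.38408774 -0.01511331  0.003     ]
 [ 0.36688636  0.08264784  0.003     ]] [np.float64(0.2606744988261874), np.float64(0.10104762710888394), np.float64(0.260531481605765), np.float64(0.09926293510463383)] [0.50362123 0.05742974 0.003     ]
sheet [[ 0.62451129 -0.01247037  0.003     ]
 [ 0.65119101 -0.16103379  0.003     ]
 [ 0.44204802 -0.19710732  0.003     ]
 [ 0.41561143 -0.05070933  0.003     ]] [np.float64(0.2123708287631348), np.float64(0.15094004955986962), np.float64(0.21223122123424346), np.float64(0.1487658069071549)] [ 0.53334043 -0.1053302   0.003     ]
```

View pics/canz.png

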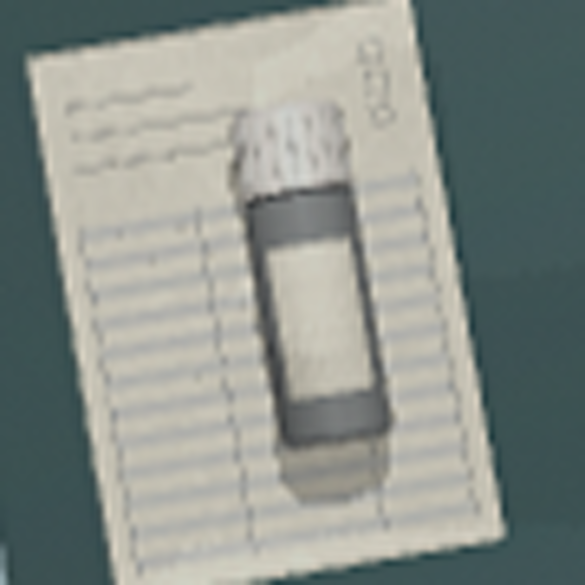

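View pics/scz.png

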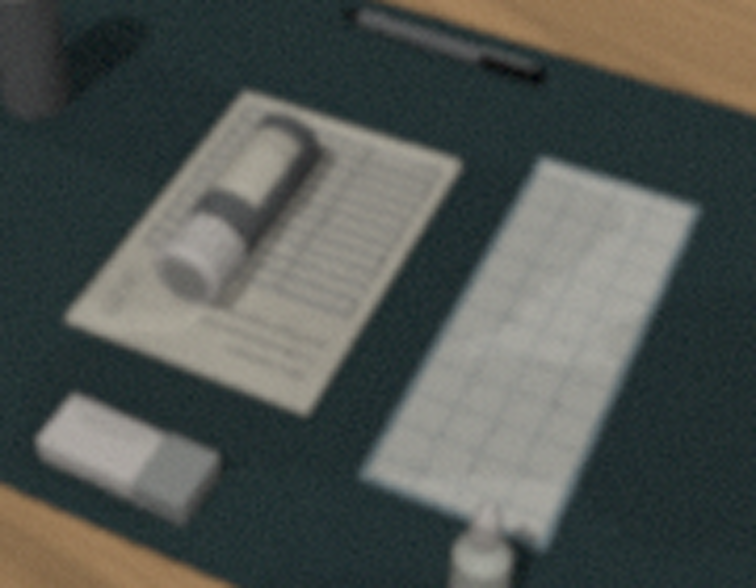

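View pics/topz.png

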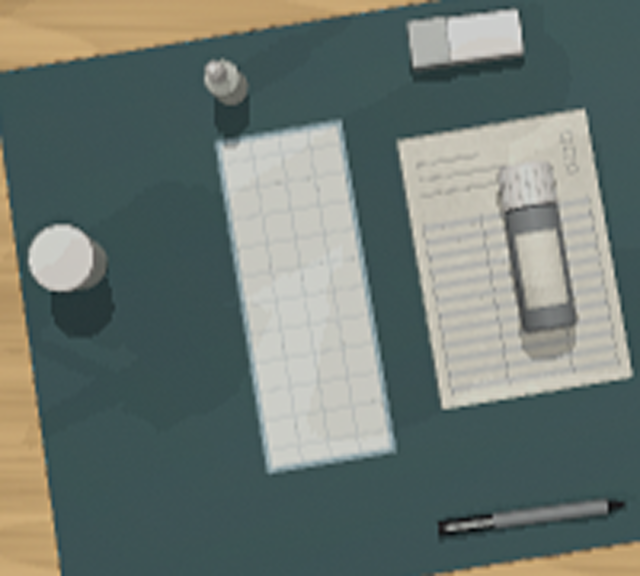

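Run:
```python
from h import *
d=pickle.load(open("c0.pkl","rb"))
for n in d:
    c=d[n];print(n,-np.array(c["R"]).T@c["t"])
c=d["top"]
z=lambda p:(np.array(p,float)+.5)/6.5-.5+np.array([255,165])
for h in(.024,.034,.045): print(h,ray(c,z([[288,104],[338,445],[243,195],[285,440],[352,185],[390,425]]),h)[:,:2].round(4).tolist())
c=d["scene"]
w=lambda p:(np.array(p,float)+.5)/4.2-.5+np.array([200,160])
# scene: cap end face centre, foot end top
print(ray(c,w([[187,275]]),.024))
```

```text
scene [1.03061893 0.29755253 0.67020806]
top [ 0.44830244 -0.0878419   1.1477102 ]
0.024 [[0.6044, -0.1132], [0.4767, -0.1326], [0.57, -0.0966], [0.4784, -0.1129], [0.574, -0.1374], [0.4843, -0.1519]]
0.034 [[0.603, -0.113], [0.4765, -0.1322], [0.5689, -0.0965], [0.4782, -0.1126], [0.5729, -0.1369], [0.484, -0.1513]]
0.045 [[0.6015, -0.1128], [0.4762, -0.1317], [0.5677, -0.0964], [0.4779, -0.1124], [0.5717, -0.1364], [0.4837, -0.1507]]
[[ 0.60045962 -0.11188425  0.024     ]]
```

Canister centre is about (0.539, -0.1235), axis 9.3°, and the measured length (127 mm) and width (41.5 mm) match the listed sizes. Pad centre is about (0.5036, 0.0574), axis 10.3°, and it measures 260 x 100 mm. It needs to roll about 184 mm towards +y. I'll put the jaws along the canister's axis and use several short top strokes. First I'll go to a hover above it.

>>> {"method": "servo_tool", "body": {
  "slide": [
    [0.3,-0.72,0],
    [0.3,-0.73,0],
    [0.3,-0.73,0],
    [0.3,-0.73,0],
    [0.3,-0.73,0],
    [0.3,-0.73,0],
    [0.3,-0.73,0],
    [0.3,-0.73,0],
    [0.3,-0.73,0],
    [0.3,-0.73,0],
    [0.3,-0.73,0],
    [0.3,-0.73,0]
  ],
  "twist": [
    [0,0,-0.59],
    [0,0,-0.59],
    [0,0,-0.59],
    [0,0,-0.59],
    [0,0,-0.59],
    [0,0,-0.59],
    [0,0,-0.59],
    [0,0,-0.59],
    [0,0,-0.59],
    [0,0,-0.59],
    [0,0,-0.59],
    [0,0,-0.59]
  ],
  "gripper": [0.3,0.3,0.3,0.3,0.3,0.3,0.3,0.3,0.3,0.3,0.3,0.3]
}}

```text
time_s: 1.6
tcp_pos: [0.4697, 0.0447, 0.1905]
ee_rot: [[0.398, -0.917, -0.0], [-0.917, -0.398, 0.0], [-0.0, 0.0, -1.0]]
wrist_force: [1.5, 0.1, 0.7]
gripper_width: 0.701
```

>>> {"method": "servo_tool", "body": {
  "slide": [
    [0.3,-0.74,0],
    [0.3,-0.73,0],
    [0.3,-0.73,0],
    [0.27,-0.74,0],
    [0,0,-0.8],
    [0,0,-0.7],
    [0,0,-0.4],
    [0,0,0]
  ],
  "twist": [
    [0,0,-0.6],
    [0,0,-0.6],
    [0,0,-0.6],
    [0,0,-0.57],
    [0,0,0],
    [0,0,0],
    [0,0,0],
    [0,0,0]
  ],
  "gripper": [0.3,0.3,0.3,0.3,0.3,0.3,0.3,0.3]
}}

```text
time_s: 2.6
tcp_pos: [0.5378, -0.1303, 0.0744]
ee_rot: [[0.162, -0.987, -0.006], [-0.987, -0.162, 0.0], [-0.001, 0.006, -1.0]]
wrist_force: [0.6, 0.7, 0.7]
gripper_width: 0.7
```

```bash
cat > look.py <<'E'
import sys
from h import *
from station import r
n=sys.argv[1]
c=r.capture("top");im=c["image"];t=r.capture("scene")["image"]
a=cv2.resize(im[140:300,180:360],None,fx=2.2,fy=2.2,interpolation=cv2.INTER_CUBIC)
b=cv2.resize(t[140:300,200:380],None,fx=2.2,fy=2.2,interpolation=cv2.INTER_CUBIC)
cv2.imwrite(f"pics/l{n}.png",np.hstack([a,b]))
s=r.sense();print(s["time_s"],s["tcp_pos"].round(4),s["wrist_force"].round(2),s["gripper_width"],np.degrees(np.arctan2(s["ee_rot"][1,1],s["ee_rot"][0,1])))
E
python3 look.py 1
```

```text
2.7 [ 0.5404 -0.1302  0.0773] [0.08 0.69 0.56] 0.7047551128213408 -170.61113139199708
```

View pics/l1.png

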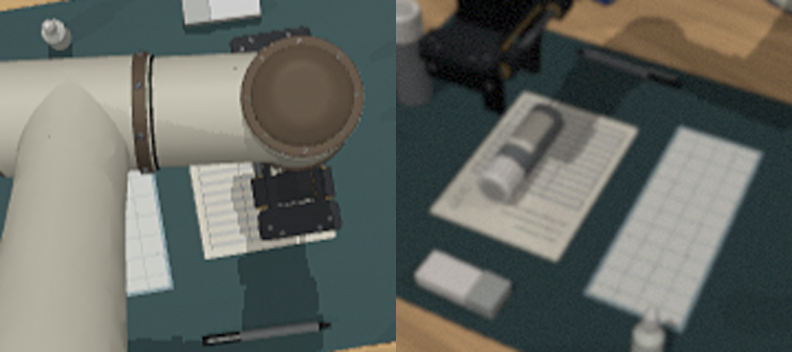

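Run:
```python
from h import *
d=pickle.load(open("c0.pkl","rb"));c=d["scene"]
t=np.array([.5404,-.1302,.0773]);y=np.array([.987,.162,0])
for k in(-.038,0,.038): print(((proj(c,t+k*y)-[200,140])*2.2+[396,0]).round())
print(((proj(c,[[.539,-.1235,.024],[.602,-.113,.024],[.4755,-.132,.024]])-[200,140])*2.2+[396,0]).round())
```

```text
[[531.  89.]]
[[513. 110.]]
[[495. 133.]]
[[521. 149.]
 [491. 188.]
 [550. 113.]]
```

Run:
```python
from h import *
from station import r
c=r.capture("scene");im=c["image"].copy()
a=cv2.resize(im[110:250,190:310],None,fx=5,fy=4.2*5/4.2,interpolation=cv2.INTER_CUBIC)[:600]
a=cv2.convertScaleAbs(a,alpha=1.7,beta=10)
t=np.array([.5404,-.1302,.0773]);y=np.array([.987,.162,0])
for k in(-.038,0,.038):
    p=(proj(c,t+k*y)[0]-[190,110])*5;cv2.circle(a,tuple(int(v) for v in p),3,(0,0,255),-1)
cv2.imwrite("pics/z2.png",a)
```

```text
(no output)
```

View pics/z2.png

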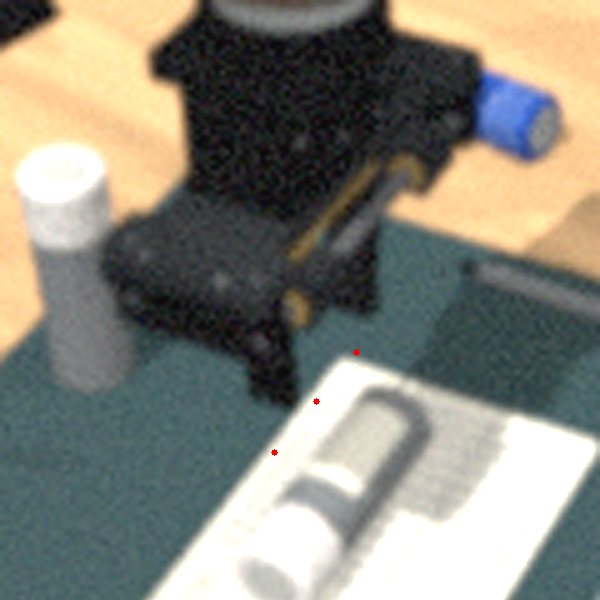

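Run:
```python
from h import *
d=pickle.load(open("c0.pkl","rb"));c=d["scene"]
t=np.array([.5404,-.1302,.0773]);y=np.array([.987,.162,0])
for dz in(0,.01,.015,.02,.025):
  print(dz,[((proj(c,t+k*y+[0,0,dz])[0]-[190,110])*5).round().tolist() for k in(-.045,-.038,-.03,.03,.038,.045)])
```

```text
0 [[363.0, 343.0], [356.0, 352.0], [348.0, 362.0], [284.0, 441.0], [275.0, 453.0], [267.0, 462.0]]
0.01 [[363.0, 327.0], [356.0, 336.0], [347.0, 346.0], [282.0, 425.0], [273.0, 436.0], [265.0, 446.0]]
0.015 [[362.0, 319.0], [355.0, 328.0], [347.0, 338.0], [282.0, 417.0], [272.0, 428.0], [264.0, 438.0]]
0.02 [[362.0, 311.0], [355.0, 319.0], [347.0, 329.0], [281.0, 409.0], [272.0, 420.0], [264.0, 429.0]]
0.025 [[362.0, 302.0], [355.0, 311.0], [346.0, 321.0], [280.0, 400.0], [271.0, 411.0], [263.0, 421.0]]
```

>>> {"method": "servo_tool", "body": {
  "slide": [
    [0,0,0],
    [0,0,0],
    [0,0,0],
    [0,0,0],
    [0,0,0],
    [0,0,0]
  ],
  "twist": [
    [0,0,0],
    [0,0,0],
    [0,0,0],
    [0,0,0],
    [0,0,0],
    [0,0,0]
  ],
  "gripper": [1,1,1,1,1,1]
}}

```text
time_s: 3.5
tcp_pos: [0.5398, -0.1302, 0.0766]
ee_rot: [[0.163, -0.987, -0.0], [-0.987, -0.163, 0.0], [-0.0, 0.0, -1.0]]
wrist_force: [-0.0, 0.5, 0.8]
gripper_width: 0.104
```

```bash
cat > z.py <<'E'
import sys
from h import *
from station import r
c=r.capture("scene");im=c["image"].copy();s=r.sense()
x0,y0=[int(v) for v in (proj(c,s["tcp_pos"])[0]-[60,65]).round()]
a=cv2.resize(im[y0:y0+110,x0:x0+120],None,fx=5,fy=5,interpolation=cv2.INTER_CUBIC)
a=cv2.convertScaleAbs(a,alpha=1.7,beta=10)
t=s["tcp_pos"]
p=(proj(c,t)[0]-[x0,y0])*5;cv2.circle(a,tuple(int(v) for v in p),3,(0,0,255),-1)
cv2.imwrite(f"pics/{sys.argv[1]}.png",a);print(s["time_s"],t.round(4),s["wrist_force"].round(2),s["gripper_width"])
E
python3 z.py z3
```

```text
3.55 [ 0.5398 -0.1302  0.0766] [-1.34 -0.28  0.35] 0.06465175912228742
```

View pics/z3.png

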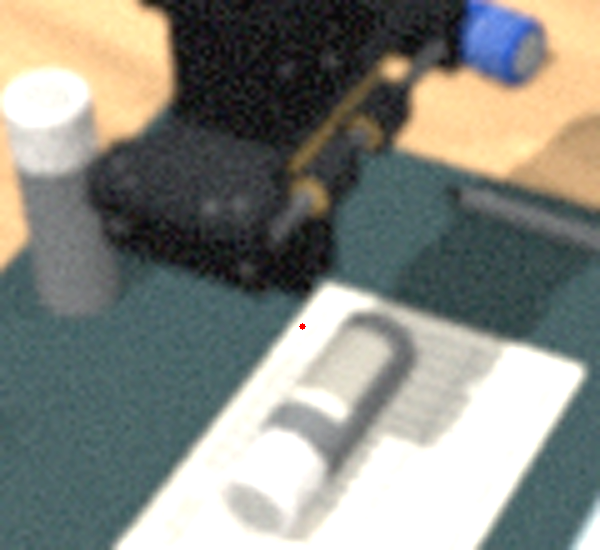

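>>> {"method": "servo_tool", "body": {
  "slide": [
    [0,0,-0.2],
    [0,0,-0.15],
    [0,0,0]
  ],
  "twist": [
    [0,0,0],
    [0,0,0],
    [0,0,0]
  ],
  "gripper": [1,1,1]
}}

```text
time_s: 3.92
tcp_pos: [0.5387, -0.1302, 0.0542]
ee_rot: [[0.163, -0.987, -0.003], [-0.987, -0.163, -0.0], [-0.0, 0.003, -1.0]]
wrist_force: [0.5, -0.8, -0.3]
gripper_width: 0.006
```

```bash
python3 z.py z4; python3 look.py 4
```

```text
3.975 [ 0.5393 -0.1302  0.0549] [-0.76 -0.15  0.58] 0.0036044910120915374
4.075 [ 0.5399 -0.1302  0.0556] [-0.54 -0.43  0.24] 0.004494053655539393 -170.6267143714859
```

View pics/z4.png

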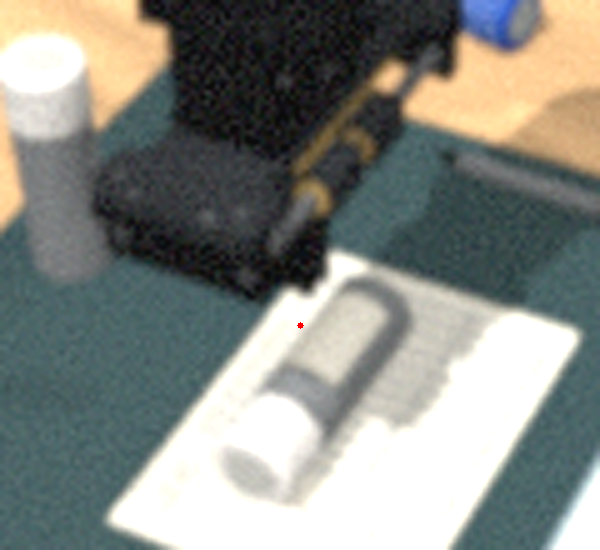

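View pics/l4.png

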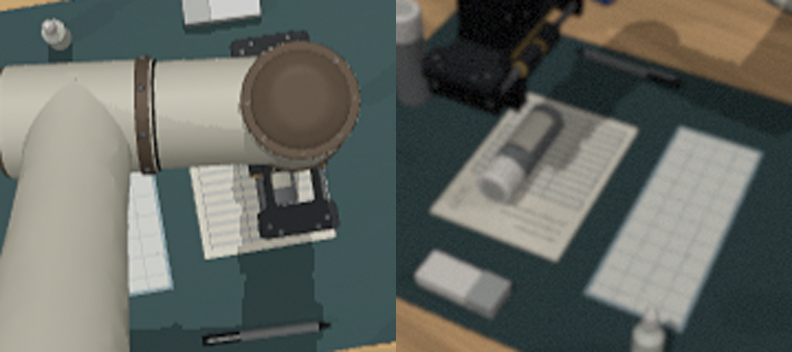

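```bash
python3 - <<'E'
from h import *
d=pickle.load(open("c0.pkl","rb"));c=d["top"]
t=np.array([.5396,-.1302,.0553]);y=np.array([.987,.162,0]);x=np.array([.162,-.987,0])
for z in (.055,.09,.125,.16):
  print(z,[((proj(c,[*(t+a*y+b*x)[:2],z])[0]-[180,140])*2.2).round().tolist() for a,b in((-.095,-.037),(-.095,.037),(.095,.037),(.095,-.037),(0,0))])
E
python3 - <<'E'
import cv2
im=cv2.imread("pics/l4.png")[20:270,220:380]
cv2.imwrite("pics/g4.png",cv2.convertScaleAbs(cv2.resize(im,None,fx=2.4,fy=2.4),alpha=2,beta=20))
E
```

```text
0.055 [[257.0, 238.0], [326.0, 228.0], [298.0, 53.0], [230.0, 64.0], [278.0, 145.0]]
0.09 [[258.0, 239.0], [329.0, 228.0], [300.0, 48.0], [230.0, 59.0], [279.0, 143.0]]
0.125 [[259.0, 239.0], [332.0, 228.0], [302.0, 42.0], [229.0, 53.0], [280.0, 140.0]]
0.16 [[260.0, 239.0], [335.0, 227.0], [304.0, 35.0], [229.0, 47.0], [282.0, 136.0]]
```

View pics/g4.png

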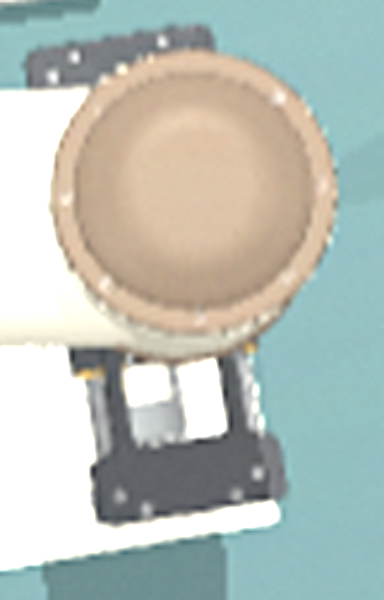

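Run:
```python
from h import *
d=pickle.load(open("c0.pkl","rb"));c=d["scene"]
t=np.array([.5393,-.1302,.0549]);y=np.array([.987,.162,0]);x=np.array([.162,-.987,0])
o=(proj(c,t)[0]-[60,65]).round()
for z in (.055,.075,.095,.125,.15):
  print(z,[((proj(c,[*(t+a*y+b*x)[:2],z])[0]-o)*5).round().tolist() for a,b in((-.095,-.037),(-.095,.037),(.095,.037),(.095,-.037),(0,0))])
```

```text
0.055 [[461.0, 230.0], [329.0, 186.0], [121.0, 431.0], [267.0, 488.0], [300.0, 325.0]]
0.075 [[461.0, 198.0], [327.0, 155.0], [116.0, 400.0], [264.0, 456.0], [298.0, 293.0]]
0.095 [[462.0, 166.0], [326.0, 122.0], [111.0, 367.0], [261.0, 424.0], [296.0, 261.0]]
0.125 [[463.0, 115.0], [324.0, 72.0], [102.0, 315.0], [257.0, 372.0], [293.0, 209.0]]
0.15 [[464.0, 71.0], [322.0, 28.0], [95.0, 270.0], [253.0, 327.0], [290.0, 165.0]]
```

>>> {"method": "servo_tool", "body": {
  "slide": [
    [0,0,-0.08],
    [0,0,-0.05],
    [0,0,0]
  ],
  "twist": [
    [0,0,0],
    [0,0,0],
    [0,0,0]
  ],
  "gripper": [1,1,1]
}}

```text
time_s: 4.45
tcp_pos: [0.5395, -0.1302, 0.0475]
ee_rot: [[0.163, -0.987, -0.001], [-0.987, -0.163, 0.0], [-0.0, 0.001, -1.0]]
wrist_force: [-0.3, -0.0, -0.2]
gripper_width: 0.006
```

```bash
python3 z.py z5
```

```text
4.5 [ 0.5397 -0.1302  0.0477] [-0.34  1.06  0.58] 0.004598109798363248
```

View pics/z5.png

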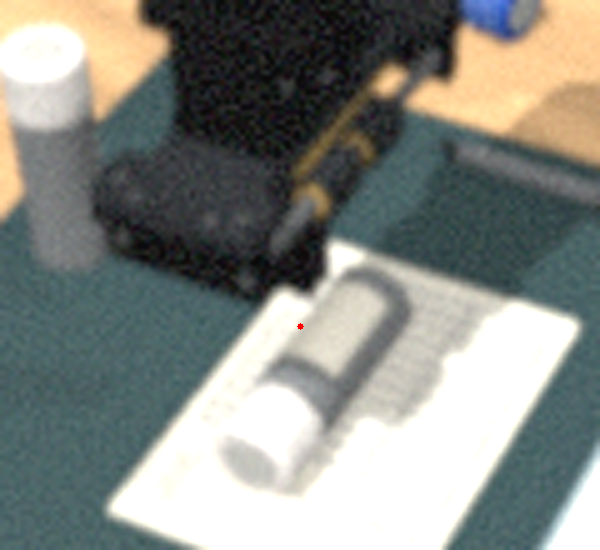

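>>> {"method": "servo_tool", "body": {
  "slide": [
    [0,0,-0.05],
    [0,0,-0.05],
    [0,0,0]
  ],
  "twist": [
    [0,0,0],
    [0,0,0],
    [0,0,0]
  ],
  "gripper": [1,1,1]
}}

```text
time_s: 4.88
tcp_pos: [0.5395, -0.1301, 0.0415]
ee_rot: [[0.163, -0.987, -0.001], [-0.987, -0.163, 0.0], [-0.0, 0.001, -1.0]]
wrist_force: [0.6, 0.2, -0.5]
gripper_width: 0.005
```

```bash
python3 z.py z6
```

```text
4.925 [ 0.5396 -0.1302  0.0417] [ 0.06 -0.66 -0.06] 0.008056586524520274
```

View pics/z6.png

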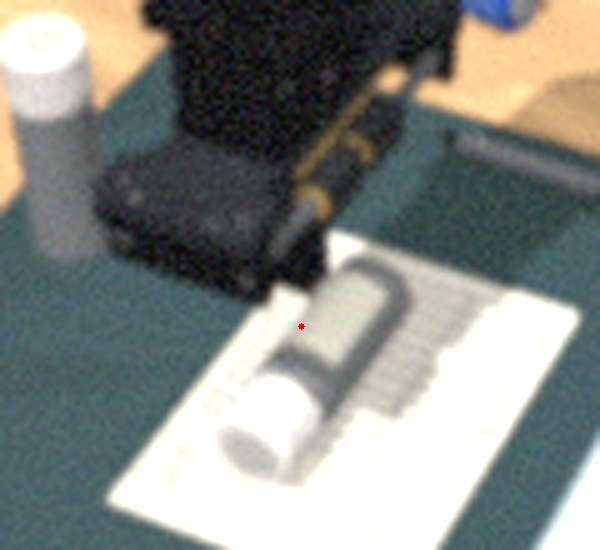

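Run:
```python
from h import *
from station import r
c=r.capture("scene");im=c["image"]
x0,y0=230,150
a=cv2.resize(im[y0:y0+55,x0:x0+55],None,fx=11,fy=11,interpolation=cv2.INTER_CUBIC)
a=cv2.convertScaleAbs(a,alpha=2.5,beta=20)
a=np.clip(255*(a/255.)**.6,0,255).astype(np.uint8)
s=r.sense();t=s["tcp_pos"];R=s["ee_rot"]
def P(X): return tuple(int(v) for v in (proj(c,X)[0]-[x0,y0]+.5)*11)
for dz,col in((0,(0,0,255)),(.019,(0,255,0))):
  q=[P(t+R@[sx*.0095,sy*.015,-dz]) for sx,sy in((1,1),(1,-1),(-1,-1),(-1,1))]
  cv2.polylines(a,[np.array(q)],True,col,1)
# canister top line
cv2.line(a,P([.602,-.113,.045]),P([.4755,-.134,.045]),(255,0,0),1)
cv2.imwrite("pics/z7.png",a)
```

```text
(no output)
```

View pics/z7.png

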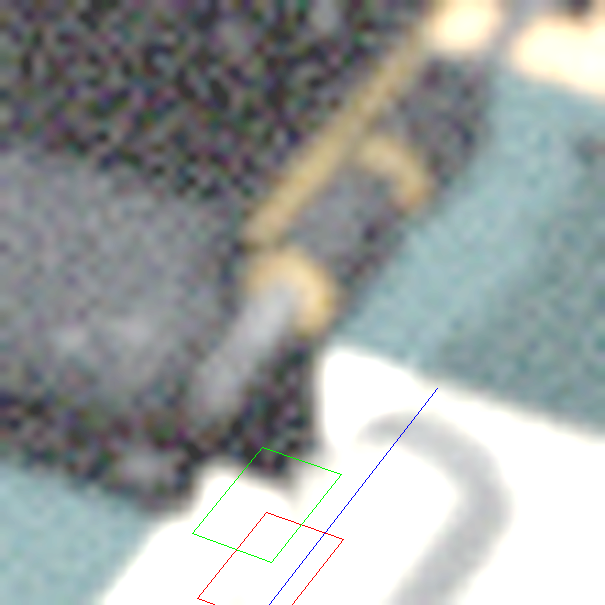

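>>> {"method": "servo_tool", "body": {
  "slide": [
    [0,0,-0.05],
    [0,0,-0.04],
    [0,0,0]
  ],
  "twist": [
    [0,0,0],
    [0,0,0],
    [0,0,0]
  ],
  "gripper": [1,1,1]
}}

```text
time_s: 5.35
tcp_pos: [0.5396, -0.1302, 0.0362]
ee_rot: [[0.163, -0.987, -0.001], [-0.987, -0.163, -0.0], [-0.0, 0.001, -1.0]]
wrist_force: [-0.7, 0.8, -0.5]
gripper_width: 0.006
```

```bash
python3 look.py 8;python3 - <<'E'
from h import *
from station import r
s=r.sense();print(s["ee_rot"].round(3),s["joints"].round(3),s["moment"])
E
```

```text
5.45 [ 0.5398 -0.1302  0.0364] [ 0.36  0.5  -0.89] 0.00484586161677217 -170.63583691695408
[[ 0.163 -0.987 -0.   ]
 [-0.987 -0.163 -0.   ]
 [ 0.     0.    -1.   ]] [ 3.1700e+00  2.4565e+01 -2.0691e+01  3.0000e-03 -4.4746e+01  6.1920e+00] [ 0.08066702 -0.08298654 -0.01678248]
```

View pics/l8.png

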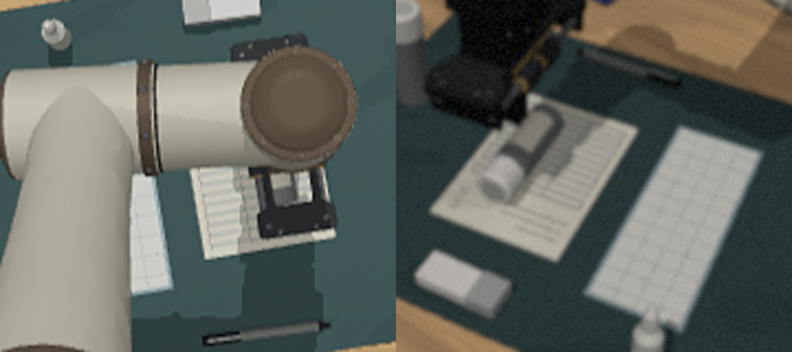

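Run:
```python
from h import *
from station import r
c=r.capture("scene");im=c["image"]
x0,y0=225,135
a=cv2.resize(im[y0:y0+75,x0:x0+75],None,fx=8,fy=8,interpolation=cv2.INTER_CUBIC)
a=np.clip(255*(a/255.)**.45,0,255).astype(np.uint8)
s=r.sense();t=s["tcp_pos"];R=s["ee_rot"]
def P(X): return tuple(int(v) for v in (proj(c,X)[0]-[x0,y0]+.5)*8)
cv2.line(a,P(t),P(t+[0,0,.07]),(0,0,255),1)
for dz in(0,.01,.02,.03,.05,.07): cv2.circle(a,P(t+[0,0,dz]),3,(0,255,0),-1)
cv2.line(a,P([.602,-.113,.045]),P([.4755,-.134,.045]),(255,0,0),1)
cv2.imwrite("pics/z9.png",a)
```

```text
(no output)
```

View pics/z9.png

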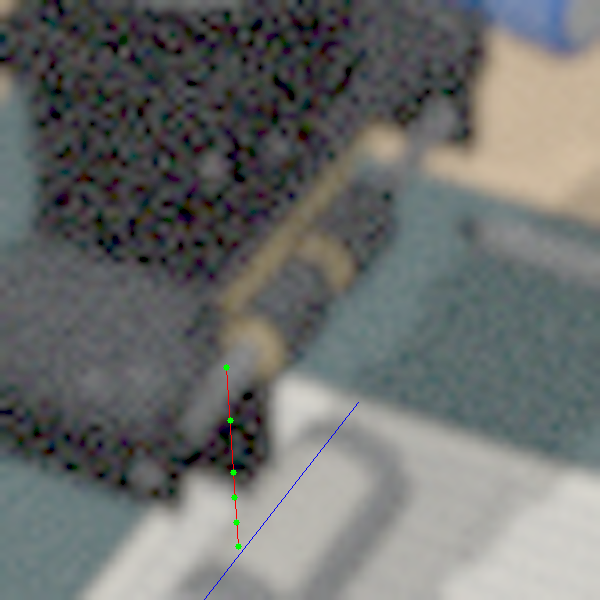

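Run:
```python
from h import *
from station import r
d=pickle.load(open("c0.pkl","rb"))
now=r.capture("scene");out=[]
for c in(d["scene"],now):
  im=c["image"];x0,y0=230,165
  a=cv2.resize(im[y0:y0+90,x0:x0+56],None,fx=6.5,fy=6.5,interpolation=cv2.INTER_CUBIC)
  a=np.clip(255*(a/255.)**.6,0,255).astype(np.uint8)
  def P(X): return tuple(int(v) for v in (proj(c,X)[0]-[x0,y0]+.5)*6.5)
  cv2.line(a,P([.602,-.113,.045]),P([.4755,-.134,.045]),(255,0,0),1)
  cv2.line(a,P([.602,-.113,.024]),P([.4755,-.134,.024]),(0,0,255),1)
  S=[[.6245,-.0125,.003],[.6512,-.161,.003],[.442,-.1971,.003],[.4156,-.0507,.003]]
  cv2.polylines(a,[np.array([P(s) for s in S])],True,(0,255,0),1)
  out.append(a)
cv2.imwrite("pics/cmp.png",np.hstack(out))
```

```text
(no output)
```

View pics/cmp.png

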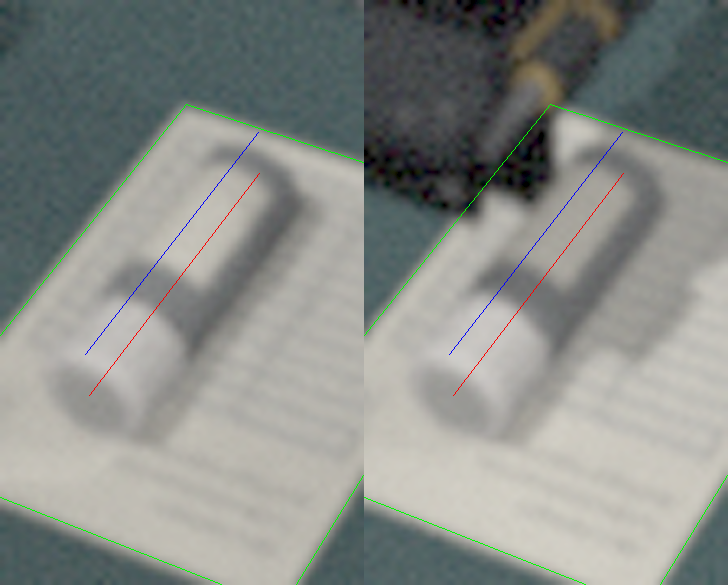

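>>> {"method": "servo_tool", "body": {
  "slide": [
    [0,0,-0.04],
    [0,0,-0.04],
    [0,0,0],
    [0,0,0]
  ],
  "twist": [
    [0,0,0],
    [0,0,0],
    [0,0,0],
    [0,0,0]
  ],
  "gripper": [1,1,1,1]
}}

```text
time_s: 6.05
tcp_pos: [0.5398, -0.1302, 0.0316]
ee_rot: [[0.163, -0.987, -0.0], [-0.987, -0.163, -0.0], [0.0, 0.0, -1.0]]
wrist_force: [0.3, -0.1, 0.1]
gripper_width: 0.007
```

```bash
cat > zz.py <<'E'
import sys
from h import *
from station import r
c=r.capture("scene");im=c["image"]
s=r.sense();t=s["tcp_pos"];R=s["ee_rot"]
x0,y0=[int(v) for v in (proj(c,t)[0]-[38,50]).round()]
a=cv2.resize(im[y0:y0+75,x0:x0+75],None,fx=8,fy=8,interpolation=cv2.INTER_CUBIC)
a=np.clip(255*(a/255.)**.45,0,255).astype(np.uint8)
def P(X): return tuple(int(v) for v in (proj(c,X)[0]-[x0,y0]+.5)*8)
for dz in(0,.01,.02,.03): cv2.circle(a,P(t+[0,0,dz]),2,(0,255,0),-1)
cv2.imwrite(f"pics/{sys.argv[1]}.png",a)
print(s["time_s"],t.round(4),s["wrist_force"].round(2),s["gripper_width"])
E
python3 zz.py z10
```

```text
6.1 [ 0.5398 -0.1302  0.0317] [-0.48 -0.35  0.54] 0.003191352056786528
```

View pics/z10.png

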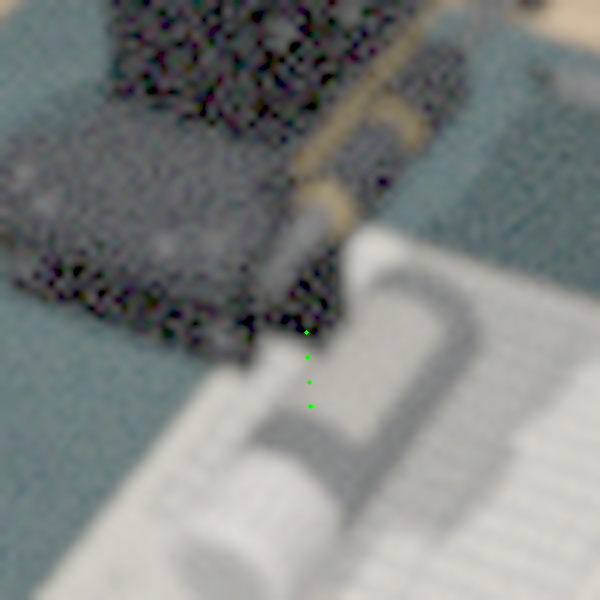

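The reported TCP is below the canister's top, yet there is no contact. In the images the gripper sits about 28 mm higher than its reported pose, at both the tips and the body. I'll find the real contact height by force, in small steps.

>>> {"method": "servo_tool", "body": {
  "slide": [
    [0,0,-0.1],
    [0,0,-0.06],
    [0,0,0],
    [0,0,0]
  ],
  "twist": [
    [0,0,0],
    [0,0,0],
    [0,0,0],
    [0,0,0]
  ],
  "gripper": [1,1,1,1]
}}

```text
time_s: 6.6
tcp_pos: [0.5398, -0.1302, 0.022]
ee_rot: [[0.163, -0.987, -0.0], [-0.987, -0.163, -0.0], [0.0, 0.0, -1.0]]
wrist_force: [-0.7, 0.6, 0.3]
gripper_width: 0.004
```

```bash
python3 zz.py z11
```

```text
6.65 [ 0.5399 -0.1302  0.0221] [ 0.3  -0.26 -0.1 ] 0.0020942650445820044
```

View pics/z11.png

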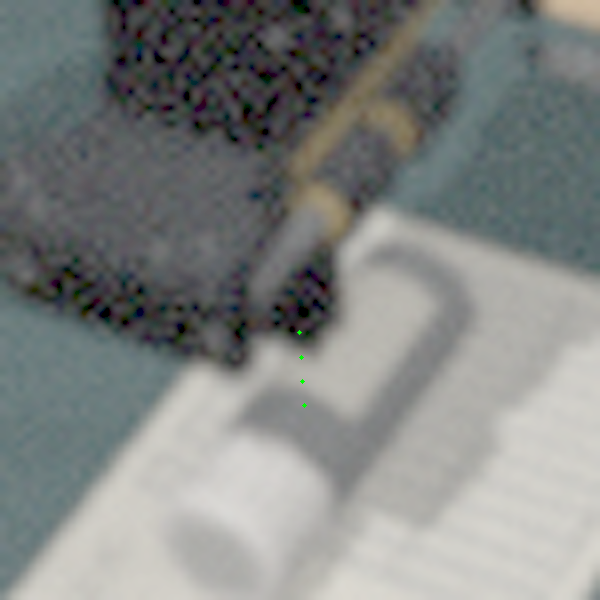

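>>> {"method": "servo_tool", "body": {
  "slide": [
    [0,0,-0.04],
    [0,0,0],
    [0,0,0]
  ],
  "twist": [
    [0,0,0],
    [0,0,0],
    [0,0,0]
  ],
  "gripper": [1,1,1]
}}

```text
time_s: 7.02
tcp_pos: [0.5398, -0.1302, 0.0197]
ee_rot: [[0.163, -0.987, 0.0], [-0.987, -0.163, -0.0], [0.0, -0.0, -1.0]]
wrist_force: [-0.2, 0.3, 0.0]
gripper_width: 0.005
```

>>> {"method": "servo_tool", "body": {
  "slide": [
    [0,0,-0.03],
    [0,0,0],
    [0,0,0]
  ],
  "twist": [
    [0,0,0],
    [0,0,0],
    [0,0,0]
  ],
  "gripper": [1,1,1]
}}

```text
time_s: 7.4
tcp_pos: [0.5397, -0.1302, 0.0178]
ee_rot: [[0.163, -0.987, -0.0], [-0.987, -0.163, -0.0], [0.0, 0.0, -1.0]]
wrist_force: [-0.1, -0.3, 0.0]
gripper_width: 0.003
```

>>> {"method": "servo_tool", "body": {
  "slide": [
    [0,0,-0.02],
    [0,0,0],
    [0,0,0]
  ],
  "twist": [
    [0,0,0],
    [0,0,0],
    [0,0,0]
  ],
  "gripper": [1,1,1]
}}

```text
time_s: 7.78
tcp_pos: [0.5398, -0.1302, 0.0166]
ee_rot: [[0.163, -0.987, 0.0], [-0.987, -0.163, -0.0], [0.0, -0.0, -1.0]]
wrist_force: [-0.2, -0.2, -0.9]
gripper_width: 0.001
```

```bash
python3 zz.py z12; python3 look.py 12
```

```text
7.825 [ 0.5398 -0.1302  0.0167] [-0.5   0.07 -0.72] 0.004748995622398944
7.925 [ 0.5398 -0.1302  0.0167] [ 0.14  0.26 -0.  ] 0.0050279852485939245 -170.63767573251963
```

View pics/z12.png

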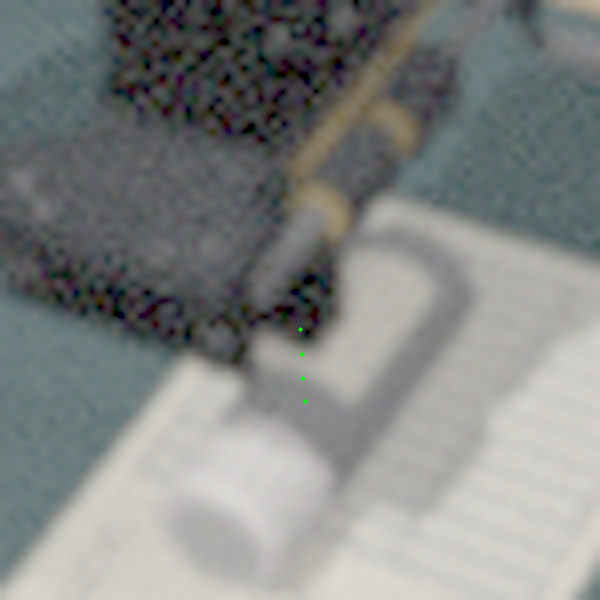

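View pics/l12.png

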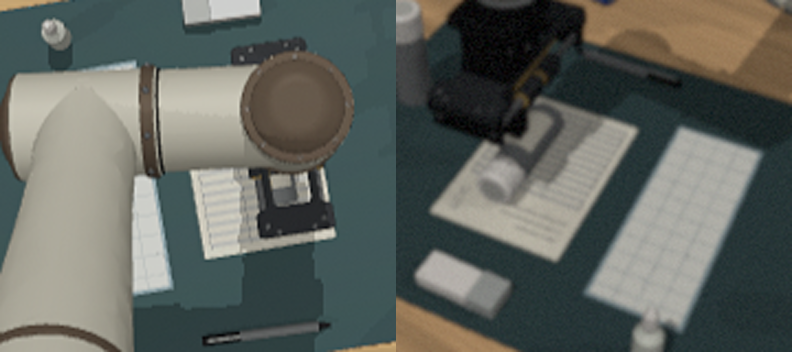

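>>> {"method": "servo_tool", "body": {
  "slide": [
    [0,0,-0.02],
    [0,0,0],
    [0,0,0]
  ],
  "twist": [
    [0,0,0],
    [0,0,0],
    [0,0,0]
  ],
  "gripper": [1,1,1]
}}

```text
time_s: 8.3
tcp_pos: [0.5398, -0.1302, 0.0154]
ee_rot: [[0.163, -0.987, -0.0], [-0.987, -0.163, -0.0], [0.0, 0.0, -1.0]]
wrist_force: [-0.2, 0.5, -0.6]
gripper_width: 0.005
```

>>> {"method": "servo_tool", "body": {
  "slide": [
    [0,0,-0.02],
    [0,0,0],
    [0,0,0]
  ],
  "twist": [
    [0,0,0],
    [0,0,0],
    [0,0,0]
  ],
  "gripper": [1,1,1]
}}

```text
time_s: 8.68
tcp_pos: [0.5398, -0.1302, 0.0142]
ee_rot: [[0.163, -0.987, -0.0], [-0.987, -0.163, -0.0], [0.0, 0.0, -1.0]]
wrist_force: [0.1, 0.1, 0.4]
gripper_width: 0.008
```

>>> {"method": "servo_tool", "body": {
  "slide": [
    [0,0,-0.02],
    [0,0,0],
    [0,0,0]
  ],
  "twist": [
    [0,0,0],
    [0,0,0],
    [0,0,0]
  ],
  "gripper": [1,1,1]
}}

```text
time_s: 9.05
tcp_pos: [0.54, -0.1302, 0.0134]
ee_rot: [[0.163, -0.987, 0.0], [-0.987, -0.163, -0.0], [0.0, -0.0, -1.0]]
wrist_force: [-0.7, -0.2, 2.8]
gripper_width: 0.007
```

>>> {"method": "servo_tool", "body": {
  "slide": [
    [0,0,-0.02],
    [0,0,0],
    [0,0,0]
  ],
  "twist": [
    [0,0,0],
    [0,0,0],
    [0,0,0]
  ],
  "gripper": [1,1,1]
}}

```text
time_s: 9.43
tcp_pos: [0.5401, -0.1306, 0.0133]
ee_rot: [[0.163, -0.987, 0.001], [-0.987, -0.163, -0.001], [0.001, -0.001, -1.0]]
wrist_force: [-1.8, -0.8, 10.6]
gripper_width: 0.005
```

```bash
python3 zz.py z13
```

```text
9.475 [ 0.5401 -0.1306  0.0133] [-2.05 -0.92 10.09] 0.002340544796897984
```

View pics/z13.png

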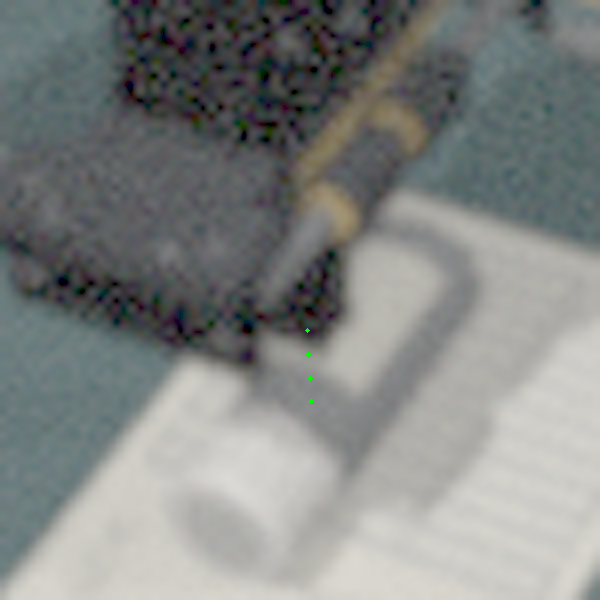

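Contact at reported z = 0.0134 (2.8 N, then 10.6 N), so the tips really are about 31 mm above the reported TCP, which agrees with the images. I'll make a short test roll.

>>> {"method": "servo_tool", "body": {
  "slide": [
    [-0.02,0.12,0],
    [-0.02,0.12,0],
    [-0.02,0.12,0],
    [0,0,0]
  ],
  "twist": [
    [0,0,0],
    [0,0,0],
    [0,0,0],
    [0,0,0]
  ],
  "gripper": [1,1,1,1]
}}

```text
time_s: 9.98
tcp_pos: [0.5363, -0.1085, 0.0133]
ee_rot: [[0.164, -0.986, 0.001], [-0.986, -0.164, -0.001], [0.001, -0.0, -1.0]]
wrist_force: [-2.4, 0.6, 10.3]
gripper_width: 0.001
```

```bash
python3 zz.py z14; python3 look.py 14
```

```text
10.025 [ 0.5363 -0.1086  0.0133] [-3.9  -0.63 10.9 ] 0.0042380368636663465
10.125 [ 0.5364 -0.1088  0.0133] [-2.6  0.  10.1] 0.005091182834213765 -170.59149896126658
```

View pics/z14.png

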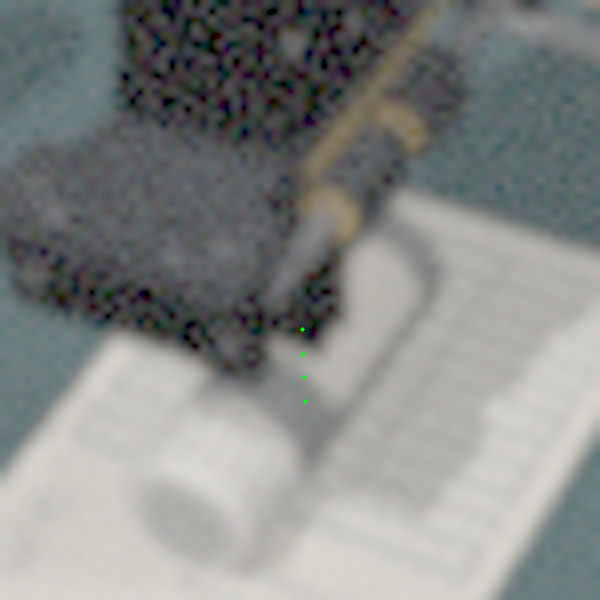

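View pics/l14.png

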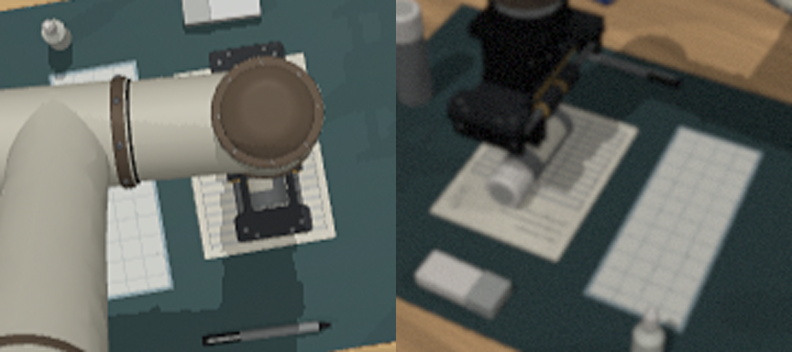

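>>> {"method": "servo_tool", "body": {
  "slide": [
    [-0.02,0.13,0],
    [0,0,0.1],
    [0.045,-0.265,0],
    [0,0,-0.1],
    [0,0,0],
    [-0.02,0.13,0],
    [-0.02,0.13,0],
    [-0.025,0.135,0],
    [-0.025,0.135,0],
    [0,0,0.1],
    [0.045,-0.265,0],
    [0,0,0]
  ],
  "twist": [
    [0,0,0],
    [0,0,0],
    [0,0,0],
    [0,0,0],
    [0,0,0],
    [0,0,0],
    [0,0,0],
    [0,0,0],
    [0,0,0],
    [0,0,0],
    [0,0,0],
    [0,0,0]
  ],
  "gripper": [1,1,1,1,1,1,1,1,1,1,1,1]
}}

```text
time_s: 11.62
tcp_pos: [0.5347, -0.1021, 0.0171]
ee_rot: [[0.16, -0.987, -0.001], [-0.987, -0.16, -0.0], [-0.0, 0.001, -1.0]]
wrist_force: [-0.4, -0.1, -0.3]
gripper_width: 0.006
```

```bash
python3 zz.py z15; python3 look.py 15
```

```text
11.675 [ 0.5345 -0.1018  0.0171] [-0.48  0.8   0.35] 0.003804440715654047
11.775 [ 0.5346 -0.1012  0.0173] [ 0.11  0.66 -0.67] 0.003412595508561029 -170.6986067004659
```

View pics/z15.png

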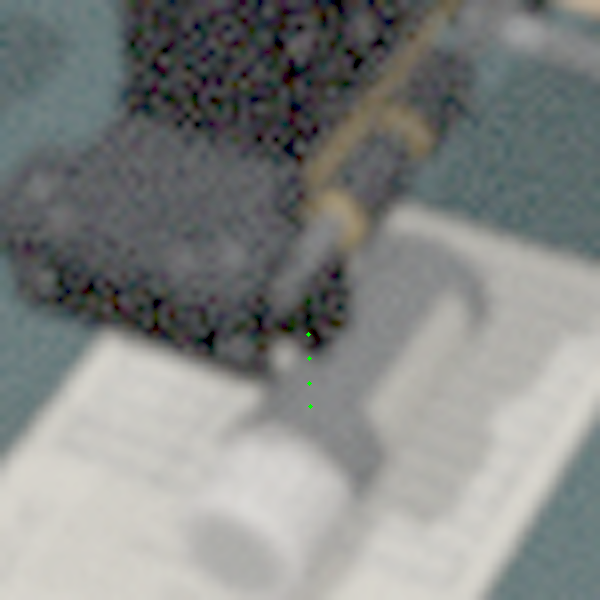

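View pics/l15.png

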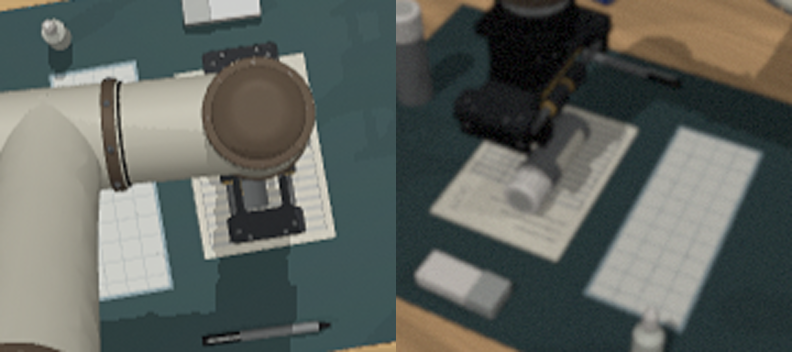

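```bash
cat > m.py <<'E'
import sys
from h import *
d=pickle.load(open("c0.pkl","rb"));c=d["scene"]
def m(tcp,px,z=.024):
    o=(proj(c,tcp)[0]-[38,50]).round().astype(int)
    return ray(c,(np.array(px)/8-.5+o),z)[0]
def rel(p): # cap centre -> canister centre and pad-frame coords (assume yaw 9.3)
    p=np.array(p[:2]); return p
if __name__=="__main__":
    a=[float(v) for v in sys.argv[1:]]
    p=m(a[:3],a[3:5]); u=np.array([np.cos(np.radians(10.3)),np.sin(np.radians(10.3))]);v=np.array([-u[1],u[0]])
    q=p[:2]-[.5036,.0574]
    cc=p[:2]-.063*np.array([np.cos(np.radians(9.3)),np.sin(np.radians(9.3))])
    print("cap",p.round(4),"pad frame",(q@u).round(4),(q@v).round(4),"centre",cc.round(4),"rel tool", ((np.array(a[:2])-cc)@[-.1616,.987]).round(4))
E
python3 m.py .5393 -.1302 .0549 0 0
python3 m.py .5345 -.1018 .0171 240 555
```

```text
cap [ 0.4168 -0.3689  0.024 ] pad frame -0.1617 -0.4039 centre [ 0.3546 -0.3791] rel tool 0.2158
cap [ 0.5976 -0.0783  0.024 ] pad frame 0.0683 -0.1503 centre [ 0.5355 -0.0884] rel tool -0.013
```

>>> {"method": "servo_tool", "body": {
  "slide": [
    [-0.01,0.05,-0.1],
    [0,0,0],
    [-0.02,0.13,0],
    [-0.02,0.13,0],
    [-0.025,0.135,0],
    [-0.025,0.135,0],
    [0,0,0],
    [0,0,0.1],
    [0.045,-0.265,0],
    [0,0,-0.1],
    [0,0,0],
    [-0.02,0.13,0]
  ],
  "twist": [
    [0,0,0],
    [0,0,0],
    [0,0,0],
    [0,0,0],
    [0,0,0],
    [0,0,0],
    [0,0,0],
    [0,0,0],
    [0,0,0],
    [0,0,0],
    [0,0,0],
    [0,0,0]
  ],
  "gripper": [1,1,1,1,1,1,1,1,1,1,1,1]
}}

```text
time_s: 13.28
tcp_pos: [0.5311, -0.0752, 0.0132]
ee_rot: [[0.162, -0.987, 0.001], [-0.987, -0.162, -0.001], [0.001, -0.001, -1.0]]
wrist_force: [-3.5, -0.6, 12.4]
gripper_width: 0.005
```

>>> {"method": "servo_tool", "body": {
  "slide": [
    [-0.02,0.13,0],
    [-0.025,0.135,0],
    [-0.025,0.135,0],
    [0,0,0],
    [0,0,0.1],
    [0.045,-0.265,0],
    [0,0,0.05],
    [0,0,0]
  ],
  "twist": [
    [0,0,0],
    [0,0,0],
    [0,0,0],
    [0,0,0],
    [0,0,0],
    [0,0,0],
    [0,0,0],
    [0,0,0]
  ],
  "gripper": [1,1,1,1,1,1,1,1]
}}

```text
time_s: 14.28
tcp_pos: [0.5289, -0.0664, 0.0206]
ee_rot: [[0.162, -0.987, -0.0], [-0.987, -0.162, -0.0], [-0.0, 0.0, -1.0]]
wrist_force: [-0.1, 0.5, -0.2]
gripper_width: 0.004
```

```bash
python3 zz.py z16; python3 look.py 16
```

```text
14.325 [ 0.5288 -0.0662  0.0206] [ 0.79  0.64 -0.05] 0.006330985432989656
14.425 [ 0.5288 -0.066   0.0206] [0.53 0.56 0.17] 0.00582102230262225 -170.6461966263598
```

View pics/z16.png

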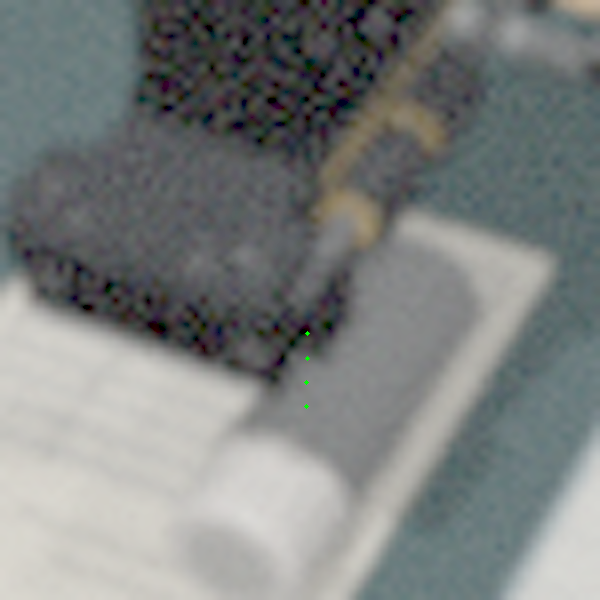

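View pics/l16.png

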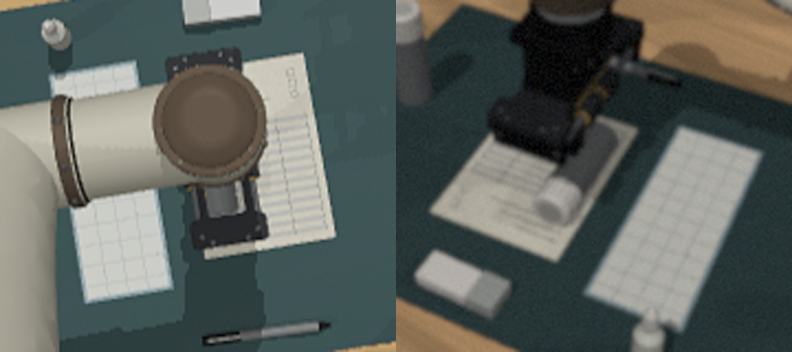

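```bash
python3 m.py .5288 -.0662 .0206 235 558
```

```text
cap [ 0.5903 -0.0462  0.024 ] pad frame 0.0668 -0.1174 centre [ 0.5281 -0.0564] rel tool -0.0098
```

>>> {"method": "servo_tool", "body": {
  "slide": [
    [-0.005,0.03,-0.15],
    [0,0,0],
    [-0.02,0.13,0],
    [-0.02,0.13,0],
    [-0.025,0.135,0],
    [-0.025,0.135,0],
    [0,0,0],
    [0,0,0.1],
    [0.045,-0.265,0],
    [0,0,-0.1],
    [0,0,0],
    [-0.02,0.13,0]
  ],
  "twist": [
    [0,0,0],
    [0,0,0],
    [0,0,0],
    [0,0,0],
    [0,0,0],
    [0,0,0],
    [0,0,0],
    [0,0,0],
    [0,0,0],
    [0,0,0],
    [0,0,0],
    [0,0,0]
  ],
  "gripper": [1,1,1,1,1,1,1,1,1,1,1,1]
}}

```text
time_s: 15.92
tcp_pos: [0.5252, -0.0416, 0.0132]
ee_rot: [[0.162, -0.987, 0.001], [-0.987, -0.162, -0.001], [0.001, -0.0, -1.0]]
wrist_force: [-3.2, -0.6, 13.9]
gripper_width: 0.006
```

>>> {"method": "servo_tool", "body": {
  "slide": [
    [-0.02,0.13,0],
    [-0.025,0.135,0],
    [-0.025,0.135,0],
    [0,0,0],
    [0,0,0.1],
    [0.045,-0.265,0],
    [0,0,0.05],
    [0,0,0]
  ],
  "twist": [
    [0,0,0],
    [0,0,0],
    [0,0,0],
    [0,0,0],
    [0,0,0],
    [0,0,0],
    [0,0,0],
    [0,0,0]
  ],
  "gripper": [1,1,1,1,1,1,1,1]
}}

```text
time_s: 16.92
tcp_pos: [0.5232, -0.0328, 0.0206]
ee_rot: [[0.162, -0.987, -0.0], [-0.987, -0.162, -0.0], [-0.0, 0.0, -1.0]]
wrist_force: [0.2, 0.6, -0.4]
gripper_width: 0.006
```

```bash
python3 zz.py z17; python3 look.py 17
```

```text
16.975 [ 0.5232 -0.0326  0.0206] [ 0.78  0.24 -0.46] 0.008550743414479743
17.075 [ 0.5231 -0.0324  0.0206] [-0.45  0.31  0.3 ] 0.004124105859984428 -170.6438714721405
```

View pics/z17.png

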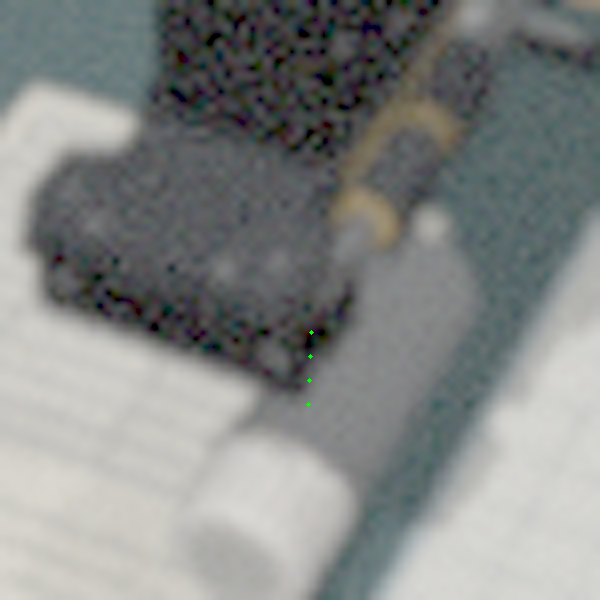

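View pics/l17.png

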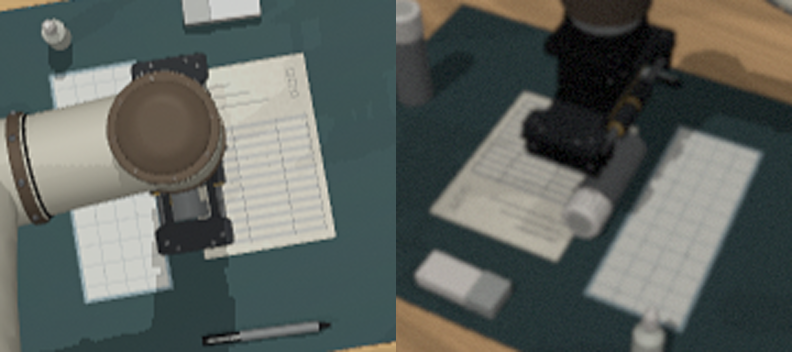

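```bash
python3 m.py .5232 -.0326 .0206 237 563
```

```text
cap [ 0.5862 -0.0129  0.024 ] pad frame 0.0687 -0.0839 centre [ 0.524  -0.0231] rel tool -0.0092
```

>>> {"method": "servo_tool", "body": {
  "slide": [
    [-0.005,0.03,-0.15],
    [0,0,0],
    [-0.02,0.13,0],
    [-0.02,0.13,0],
    [-0.025,0.135,0],
    [-0.025,0.135,0],
    [0,0,0],
    [0,0,0.1],
    [0.045,-0.265,0],
    [0,0,-0.1],
    [0,0,0],
    [-0.02,0.13,0]
  ],
  "twist": [
    [0,0,0],
    [0,0,0],
    [0,0,0],
    [0,0,0],
    [0,0,0],
    [0,0,0],
    [0,0,0],
    [0,0,0],
    [0,0,0],
    [0,0,0],
    [0,0,0],
    [0,0,0]
  ],
  "gripper": [1,1,1,1,1,1,1,1,1,1,1,1]
}}

```text
time_s: 18.58
tcp_pos: [0.5194, -0.0079, 0.0132]
ee_rot: [[0.162, -0.987, 0.0], [-0.987, -0.162, -0.001], [0.001, -0.0, -1.0]]
wrist_force: [-2.7, -1.6, 14.3]
gripper_width: 0.006
```

>>> {"method": "servo_tool", "body": {
  "slide": [
    [-0.02,0.13,0],
    [-0.025,0.135,0],
    [-0.025,0.135,0],
    [0,0,0],
    [0,0,0.1],
    [0.045,-0.265,0],
    [0,0,0.05],
    [0,0,0]
  ],
  "twist": [
    [0,0,0],
    [0,0,0],
    [0,0,0],
    [0,0,0],
    [0,0,0],
    [0,0,0],
    [0,0,0],
    [0,0,0]
  ],
  "gripper": [1,1,1,1,1,1,1,1]
}}

```text
time_s: 19.58
tcp_pos: [0.5176, 0.0008, 0.0207]
ee_rot: [[0.162, -0.987, -0.0], [-0.987, -0.162, -0.0], [-0.0, 0.0, -1.0]]
wrist_force: [0.6, -0.7, 0.1]
gripper_width: 0.006
```

```bash
python3 zz.py z18; python3 look.py 18
```

```text
19.625 [0.5175 0.0009 0.0206] [0.17 0.11 0.49] 0.003957903104113655
19.725 [0.5174 0.0012 0.0207] [ 0.55 -0.55  0.63] 0.006051697855273146 -170.64198973190403
```

View pics/z18.png

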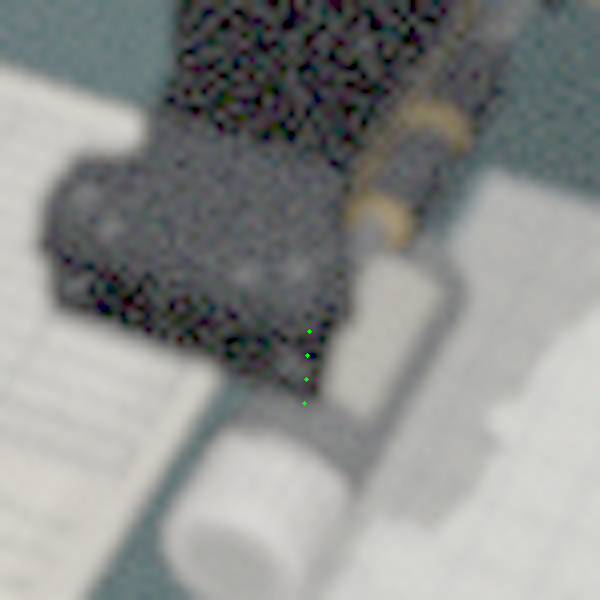

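View pics/l18.png

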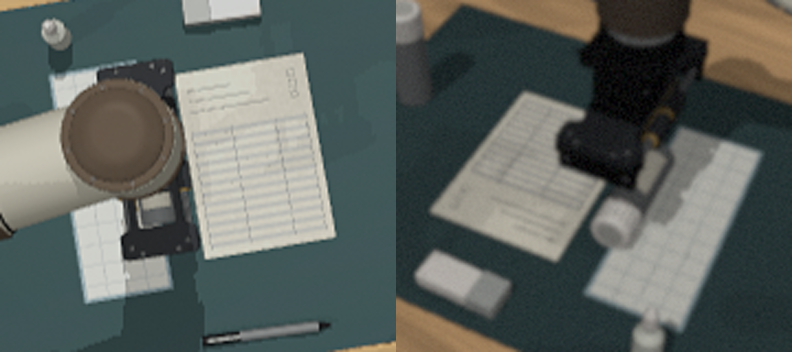

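>>> {"method": "servo_tool", "body": {
  "slide": [
    [-0.005,0.03,-0.15],
    [0,0,0],
    [-0.02,0.13,0],
    [-0.02,0.13,0],
    [-0.025,0.135,0],
    [-0.025,0.135,0],
    [0,0,0],
    [0,0,0.1],
    [0.045,-0.265,0],
    [0,0,-0.1],
    [0,0,0],
    [-0.02,0.13,0]
  ],
  "twist": [
    [0,0,0],
    [0,0,0],
    [0,0,0],
    [0,0,0],
    [0,0,0],
    [0,0,0],
    [0,0,0],
    [0,0,0],
    [0,0,0],
    [0,0,0],
    [0,0,0],
    [0,0,0]
  ],
  "gripper": [1,1,1,1,1,1,1,1,1,1,1,1]
}}

```text
time_s: 21.22
tcp_pos: [0.5136, 0.0257, 0.0132]
ee_rot: [[0.162, -0.987, 0.0], [-0.987, -0.162, -0.001], [0.001, -0.0, -1.0]]
wrist_force: [-3.8, -0.8, 13.8]
gripper_width: 0.009
```

>>> {"method": "servo_tool", "body": {
  "slide": [
    [-0.02,0.13,0],
    [-0.025,0.135,0],
    [-0.025,0.135,0],
    [0,0,0],
    [0,0,0.1],
    [0.045,-0.265,0],
    [0,0,0.05],
    [0,0,0]
  ],
  "twist": [
    [0,0,0],
    [0,0,0],
    [0,0,0],
    [0,0,0],
    [0,0,0],
    [0,0,0],
    [0,0,0],
    [0,0,0]
  ],
  "gripper": [1,1,1,1,1,1,1,1]
}}

```text
time_s: 22.22
tcp_pos: [0.5119, 0.0344, 0.0207]
ee_rot: [[0.162, -0.987, -0.0], [-0.987, -0.162, -0.0], [0.0, 0.0, -1.0]]
wrist_force: [0.2, 0.3, 0.7]
gripper_width: 0.009
```

```bash
python3 zz.py z19; python3 look.py 19
```

```text
22.275 [0.5118 0.0346 0.0207] [ 0.04 -0.59  0.48] 0.004482845664909318
22.375 [0.5118 0.0348 0.0207] [-0.75  0.14  0.72] 0.003938454399678673 -170.6403596846416
```

View pics/z19.png

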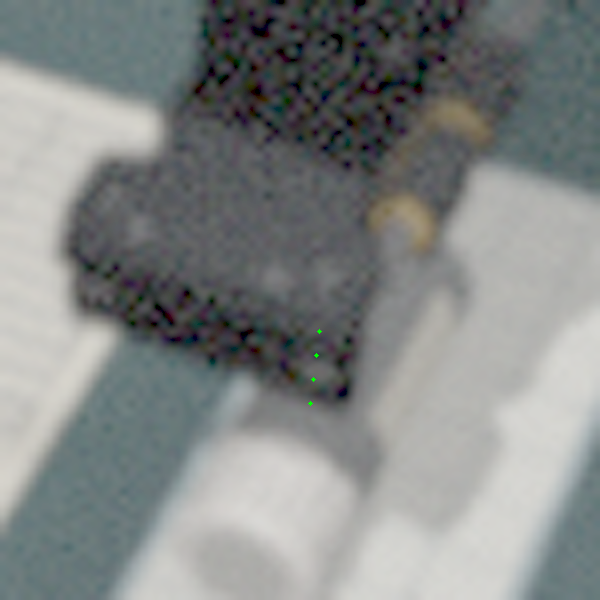

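View pics/l19.png

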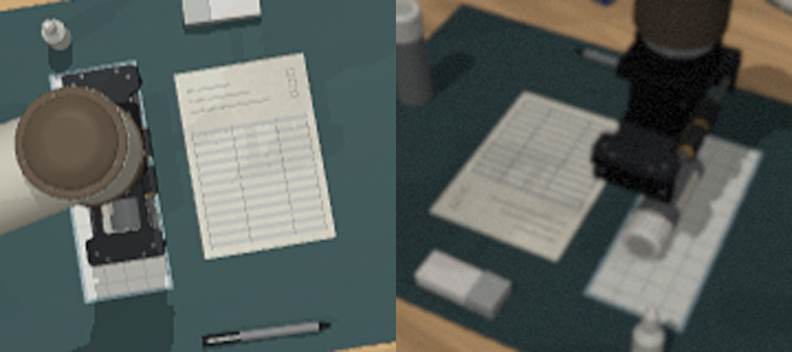

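```bash
python3 m.py .5118 .0346 .0207 238 568;python3 m.py .5175 .0009 .0206 230 568
```

```text
cap [0.576  0.0512 0.024 ] pad frame 0.0702 -0.019 centre [0.5139 0.0411] rel tool -0.006
cap [0.5836 0.0175 0.024 ] pad frame 0.0716 -0.0535 centre [0.5214 0.0073] rel tool -0.0057
```

>>> {"method": "servo_tool", "body": {
  "slide": [
    [-0.005,0.03,-0.15],
    [0,0,0],
    [-0.02,0.13,0],
    [-0.02,0.13,0],
    [-0.025,0.135,0],
    [-0.025,0.135,0],
    [0,0,0],
    [0,0,0],
    [0,0,0.2],
    [0,0,0.6],
    [0,0,0.8],
    [0,0,0.8]
  ],
  "twist": [
    [0,0,0],
    [0,0,0],
    [0,0,0],
    [0,0,0],
    [0,0,0],
    [0,0,0],
    [0,0,0],
    [0,0,0],
    [0,0,0],
    [0,0,0],
    [0,0,0],
    [0,0,0]
  ],
  "gripper": [1,1,1,1,1,1,1,1,1,1,1,1]
}}

```text
time_s: 23.88
tcp_pos: [0.5057, 0.0684, 0.1572]
ee_rot: [[0.163, -0.987, -0.001], [-0.987, -0.163, -0.0], [0.0, 0.001, -1.0]]
wrist_force: [0.6, 0.1, -0.7]
gripper_width: 0.005
```

>>> {"method": "servo_tool", "body": {
  "slide": [
    [0,-0.8,0.2],
    [0,-0.8,0],
    [0,-0.8,0],
    [0,-0.8,0],
    [0,-0.8,0],
    [0,-0.8,0],
    [0,-0.8,0],
    [0,-0.5,0],
    [0,0,0],
    [0,0,0]
  ],
  "twist": [
    [0,0,0],
    [0,0,0],
    [0,0,0],
    [0,0,0],
    [0,0,0],
    [0,0,0],
    [0,0,0],
    [0,0,0],
    [0,0,0],
    [0,0,0]
  ],
  "gripper": [1,1,1,1,1,1,1,1,1,1]
}}

```text
time_s: 25.12
tcp_pos: [0.5059, -0.297, 0.1676]
ee_rot: [[0.163, -0.987, -0.001], [-0.987, -0.163, 0.001], [-0.001, 0.001, -1.0]]
wrist_force: [-1.0, -0.1, 0.4]
gripper_width: 0.007
```

Run:
```python
from h import *
from station import r
d={n:r.capture(n) for n in("top","scene")};pickle.dump(d,open("c1.pkl","wb"))
cv2.imwrite("pics/t20.png",d["top"]["image"]);cv2.imwrite("pics/s20.png",cv2.resize(d["scene"]["image"][140:320,180:420],None,fx=3.2,fy=3.2,interpolation=cv2.INTER_CUBIC))
cv2.imwrite("pics/tz20.png",cv2.resize(d["top"]["image"][150:290,150:310],None,fx=4.2,fy=4.2,interpolation=cv2.INTER_CUBIC))
```

```text
(no output)
```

View pics/t20.png

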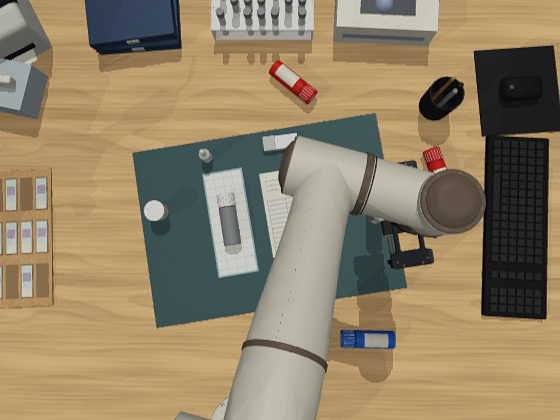

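View pics/s20.png

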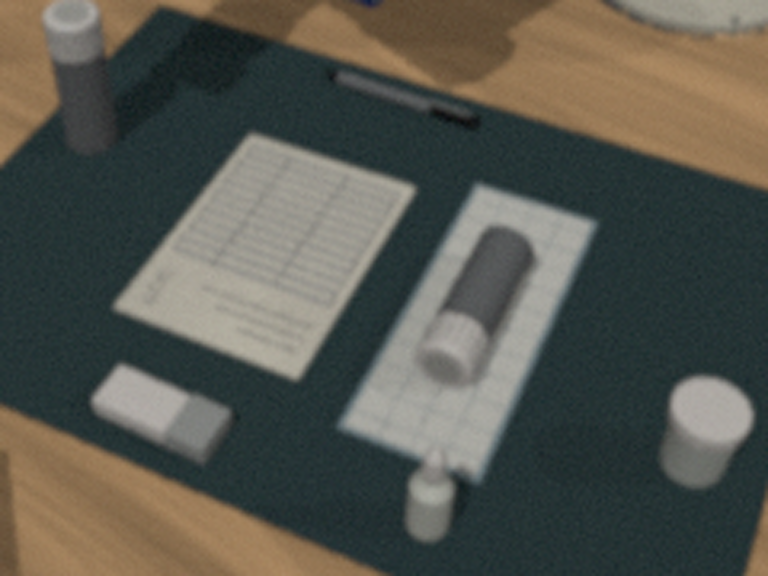

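View pics/tz20.png

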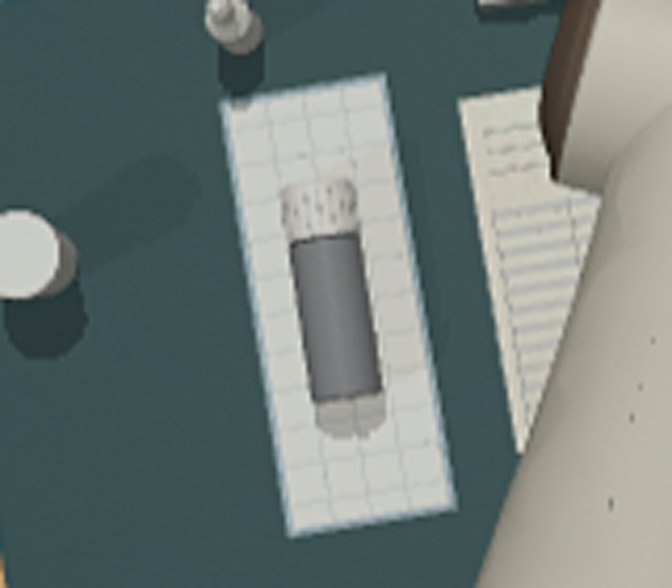

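The canister lies well inside the pad: cap end at zoomed pixel (317,180), foot at (347,402). I'll check that numerically.

Run:
```python
from h import *
from station import r
d=pickle.load(open("c1.pkl","rb"));c=d["top"];c0=pickle.load(open("c0.pkl","rb"))
z=lambda p:(np.array(p,float)+.5)/4.2-.5+np.array([150,150])
u=np.array([np.cos(np.radians(10.3)),np.sin(np.radians(10.3))]);v=np.array([-u[1],u[0]])
P=np.vstack([ray(c,z([317,181]),.045),ray(c,z([347,402]),.024)])
q=P[:,:2]-[.5036,.0574];print(P.round(4),np.c_[q@u,q@v].round(4),np.linalg.norm(P[0,:2]-P[1,:2]))
a=cv2.absdiff(c0["scene"]["image"],d["scene"]["image"]).max(2)[140:320,180:420]
cv2.imwrite("pics/diff.png",cv2.resize(np.clip(a*3,0,255).astype(np.uint8),None,fx=3,fy=3))
s=r.sense();print(s["time_s"],s["wrist_force"].round(2))
```

```text
[[0.571  0.0638 0.045 ]
 [0.4454 0.047  0.024 ]] [[ 0.0675 -0.0058]
 [-0.0591  0.0002]] 0.12668870360949477
25.225 [ 0.55 -0.91 -0.72]
```

View pics/diff.png

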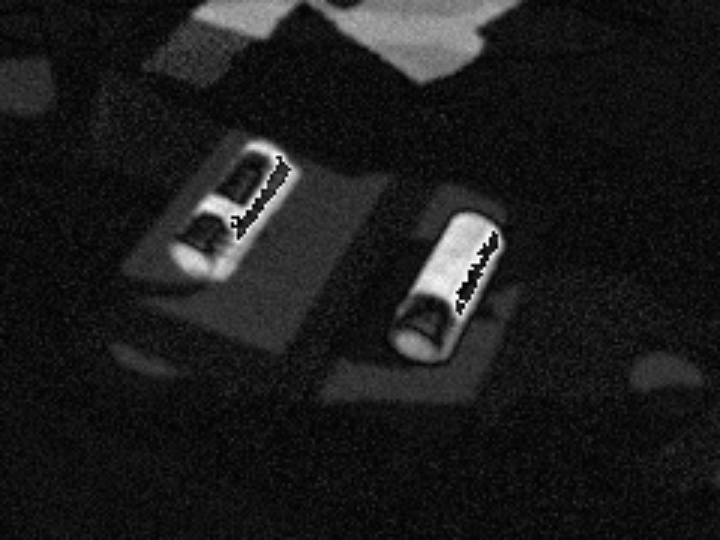

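Both ends are within 6 mm of the pad's long centre line and 68 mm of its short one. The difference image shows that only the canister moved; the rest is shadow and lighting. I'm handing the job in.

```bash
python3 -c "
from station import r
print(r.finish_job())"
```

```text
the job is handed in; nothing more can be done
None
```

The canister is lying on the absorbent pad and I've handed the job in, at about 25 s of the 72 s allowed. One disagreement, on fingertip height (below), could matter for the verdict.

**What I did:** I rolled it about 184 mm (well over one full turn) with the shut fingertips on its top. That took about nine short strokes at 10–14 N, stopping and lifting between strokes. I then raised the arm and moved it clear to the side.

**Last checks:**
- **Position:** in the pad's frame the cap end is at (0.068, -0.006) m and the foot end at (-0.059, 0.000) m. The limits are 0.132 and 0.030 m.
- **Size check:** the measured length is 126.7 mm against the stated 126 mm.
- **Rolling:** the label went under and came back to the top.
- **Other objects:** comparing scene pictures from before and after shows only the canister moved. The rest of the difference is shadow.
- **Contact and rest:** the wrist force is back to noise, so nothing is being touched. I took only one picture after backing off, so I did not measure that it was at rest.

**What disagreed:** the fingers touched the canister's 45 mm top only when the reported TCP height was 13 mm. The pictures agree, showing the fingertips about 30 mm above the reported TCP. By the reported pose the grasp point was at about 32 mm during contact, below the 48 mm limit. By the pictures and the contact height it was at about 64 mm. I took the pictures and the contact as right, and could not confirm which height the judging uses.

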